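# Find the unlatched hatch of the manifold box and push it open

### The arm

A 6-joint arm with a two-finger parallel gripper is mounted at the origin on the work surface; the furniture and walls round the work are solid. World frame = base frame: x ahead of the robot, y to its left, z up, the work surface at z = 0. Lengths are in mm, angles in rad, forces in N, time in s.
With the tool pointing down it reaches from about 275 to 750 mm from the base axis. Payload 10.2 kg.
Tool frame: the origin (TCP) lies between the finger pads; the fingertips stand 11 mm ahead of it and the grasp point (between the pads) lies 8 mm behind it; z points along the fingers, y is the line along which they close (so a half turn about z gives the same grasp; the last joint's range is limited). The gripper opens to 85 mm and grips with 20 to 120 N. Pads are 22 mm wide; open, the fingers measure 114 mm over their backs; the gripper's body (76 mm by 85 mm) begins 54 mm behind the grasp point. The pads swing forward as they close: fully open they stand 13 mm farther back than shut.
Start: joints at [-1.502, 0.313, 1.498, -0, 1.331, -0.223], TCP at [151.017, -502.817, 242.294] pointing down, gripper open.
Joint ranges: [-2.94, 2.94], [-0.97, 2.17], [0.19, 2.56], [-1.23, 4.37], [0.02, 3.11], [-2.88, 2.88]. Speed limits (rad/s): [2.39, 2.39, 3.01, 3.14, 3.14, 3.14].

### API

Orientations are given as a unit quaternion [w, x, y, z].
In Python, from rig import sense, eyes, finish_job gives the robot as it stands.
- The arm moves only by the shell command python3 -m jog 'ROWS' [FORCE]. ROWS is JSON, a list of rows, each a list of 7 numbers: the shift along the tool's x, y, z in m, then the turn, a rotation vector about the tool's x, y, z in rad, then the finger opening in m, from 0 to 0.0854. In form: [[dx, dy, dz, rx, ry, rz, gripper], ...]. A call has 1 to 5 rows; each row shifts and turns the commanded pose from where the row before left it, along the tool's axes as they then stand; what a row does not reach is not made up. A row lasts 1/10 s, in which the tool goes at most 50 mm and 8.59 degrees, less where a joint would pass 70% of its speed; a pose out of reach is approached as far as the arm can. A call is refused whole if a number of a shift passes 0.05 or a number of a turn 0.15, either way. A call with a gripper value outside its range is refused whole. The fingers move at their own pace and stop on an object; FORCE is the grip in N (left out, the last holds). Time passes only in rows, so rows that do not move let the fingers close. It gives the time, the measured TCP pose, the force, the opening and the grip force at its end, in the units of the state.
- sense(): the state, without advancing time (a new reading comes with each control period).
- eyes.capture(name): name is "scene" or "top" or "wrist"; returns the picture (420x560x3 uint8, red, green, blue); there is no depth.
- eyes.calibration(name): a dict with "fx", "fy", "cx", "cy" (pixels), "cam_to_world" (4x4, takes a point from camera to world coordinates); the wrist camera has in their place "mount" (4x4, takes a point from camera to tool coordinates, whose origin is the TCP and whose axes are the flange's). Camera axes: x right, y down, z forward; pixel columns grow to the right and rows downward; lengths in mm; the calibration is good to about 2 mm. A picture is of the moment at which its call begins: read the wrist's pose just before it. calibration takes no time and is no camera call.
- finish_job(): hands the job in; it is judged then, once.
The state is a dict: "time_s": time; "joints": joint angles; "dq": joint speeds; "tau": joint torques, N m; "eef_pos": TCP position; "ee_rot": TCP orientation; "force": force on the tool from outside, world axes, zero at the start; "wrist_torque": the same for the moment, N m; "grip_width": opening from 0.0 (shut) to 1.0 (fully open); "grip_force": force on a finger pad.
Only numpy, scipy, OpenCV 4.12 (cv2) and the standard library are available. Lean on these libraries where they do the work, as an engineer would, in place of code of your own. Each camera call takes 0.05 s, during which the arm holds its last target. There are 200 camera calls.

### The job

One of the four identical hatches on the low grey manifold box has been unlatched so that a gauge can be connected to the outlet below it, but they all look shut. Press the ribbed far ends of the hatches one after another, without forcing them, until you find the one that rocks, then push its raised near edge over until the hatch stands upright and stays open. Leave the other hatches shut and do not disturb the gauge, weights, fittings and bottle standing round about.

Things in the scene. Friction and masses are not known exactly. Their poses are not given: they have to be found in the camera images.
- box: low grey steel manifold box fixed to the bench, 170 mm deep (its x, away from the robot), 390 mm long (its y, to the left), deck 60 mm above the worktop, yaw within 0.2 rad; origin: centre of its underside. Four identical hatches lie flush in the deck in a row, centres at box y = 90, 10, -70, -150 mm, 10 mm ribs between; under each a 50 mm deep well with a 39 mm tall outlet near its front.
- hatch_1 (a joint): hatch 1 from the left: plate 120 mm (box x) by 70 by 4 mm on a cross pivot (box x 10, z 58 mm) 80 mm behind its near edge. Rad: 0 shut; grows as the far end sinks and the near edge rises; pi/2 upright, stop at 1.75. A latched hatch has a springy give under 0.08. The unlatched one rocks: far end sinks under 2 to 8 N, near edge gives 3 mm; its stiff pivot holds any angle.
- hatch_1_press (a point): where to press hatch 1: middle of its ribbed far end, on its top, 28 mm behind the pivot (the plate ends 40 mm behind it); turns with the hatch. Beyond the plate the deck has a finger scoop 19 mm long and 22 mm deep, so fingertips can follow the plate down 15 to 20 mm.
- hatch_1_edge (a point): middle of the near edge of hatch 1, on its top, 80 mm in front of the pivot; turns with the hatch. The edge is a smooth rolled bead 6 mm thick; the deck in front of it is 15 mm wide.
- hatch_2 (a joint): hatch 2 from the left: plate 120 mm (box x) by 70 by 4 mm on a cross pivot (box x 10, z 58 mm) 80 mm behind its near edge. Rad: 0 shut; grows as the far end sinks and the near edge rises; pi/2 upright, stop at 1.75. A latched hatch has a springy give under 0.08. The unlatched one rocks: far end sinks under 2 to 8 N, near edge gives 3 mm; its stiff pivot holds any angle.
- hatch_2_press (a point): where to press hatch 2: middle of its ribbed far end, on its top, 28 mm behind the pivot (the plate ends 40 mm behind it); turns with the hatch. Beyond the plate the deck has a finger scoop 19 mm long and 22 mm deep, so fingertips can follow the plate down 15 to 20 mm.
- hatch_2_edge (a point): middle of the near edge of hatch 2, on its top, 80 mm in front of the pivot; turns with the hatch. The edge is a smooth rolled bead 6 mm thick; the deck in front of it is 15 mm wide.
- hatch_3 (a joint): hatch 3 from the left: plate 120 mm (box x) by 70 by 4 mm on a cross pivot (box x 10, z 58 mm) 80 mm behind its near edge. Rad: 0 shut; grows as the far end sinks and the near edge rises; pi/2 upright, stop at 1.75. A latched hatch has a springy give under 0.08. The unlatched one rocks: far end sinks under 2 to 8 N, near edge gives 3 mm; its stiff pivot holds any angle.
- hatch_3_press (a point): where to press hatch 3: middle of its ribbed far end, on its top, 28 mm behind the pivot (the plate ends 40 mm behind it); turns with the hatch. Beyond the plate the deck has a finger scoop 19 mm long and 22 mm deep, so fingertips can follow the plate down 15 to 20 mm.
- hatch_3_edge (a point): middle of the near edge of hatch 3, on its top, 80 mm in front of the pivot; turns with the hatch. The edge is a smooth rolled bead 6 mm thick; the deck in front of it is 15 mm wide.
- hatch_4 (a joint): hatch 4 from the left: plate 120 mm (box x) by 70 by 4 mm on a cross pivot (box x 10, z 58 mm) 80 mm behind its near edge. Rad: 0 shut; grows as the far end sinks and the near edge rises; pi/2 upright, stop at 1.75. A latched hatch has a springy give under 0.08. The unlatched one rocks: far end sinks under 2 to 8 N, near edge gives 3 mm; its stiff pivot holds any angle.
- hatch_4_press (a point): where to press hatch 4: middle of its ribbed far end, on its top, 28 mm behind the pivot (the plate ends 40 mm behind it); turns with the hatch. Beyond the plate the deck has a finger scoop 19 mm long and 22 mm deep, so fingertips can follow the plate down 15 to 20 mm.
- hatch_4_edge (a point): middle of the near edge of hatch 4, on its top, 80 mm in front of the pivot; turns with the hatch. The edge is a smooth rolled bead 6 mm thick; the deck in front of it is 15 mm wide.
- adaptor_1: brass hose adaptor, 27x31x40 mm, standing on the plain deck at the left end of the box; origin at its foot; loose, not part of the job
- union_nut_1: brass union nut, 22x26x19 mm, on the same deck nearer the robot; origin at its foot; loose, not part of the job
- weight_1_0: steel calibration weight, 37 mm across and 88 mm tall, on the worktop right of the box; origin at its foot; loose, not part of the job
- weight_2_3: small steel calibration weight, 25 mm across and 58 mm tall, right of the box; origin at its foot; loose, not part of the job
- gauge_1: dial gauge lying face up, 121x87x40 mm, on the worktop to the front left; origin at its underside; loose, not part of the job
- ring_gauge: steel ring, 54 mm across, 18 mm high, on the worktop behind the box; origin at its underside; loose, not part of the job
- oil_bottle: white oil bottle with red nozzle, 46 mm across, 119 mm tall, on the worktop left of the box; origin at its foot; loose, not part of the job

How it is judged:
By the outcome, as a careful person would: the job done as asked, in the order asked, and still so for the second after the job is handed in, with the robot touching nothing.
It also fails if it takes over 51 s, if anything falls off the work surface, if the arm or the gripper's body presses on something with over 40 N, if the wrist force passes 120 N, or if a joint passes its speed limit or range.

## Working session

There is one attempt and no reset: what is moved stays moved. The work goes in short steps, Python scripts to look and compute and a shell command to move; the robot and the scene stay as the last step left them, time stands still between calls to the robot, and variables do not carry over. Pictures are saved under pics/ and viewed, at most 10 in all, crops included, and the job is handed in when it is done.

```bash
mkdir -p pics; python3 - <<'E'
from rig import sense, eyes
import cv2,json
s=sense();print(s)
for n in("top","scene"):
    im=eyes.capture(n);cv2.imwrite(f"pics/{n}0.png",cv2.resize(im[:,:,::-1],(800,600),interpolation=cv2.INTER_CUBIC))
    print(n,eyes.calibration(n))
print(eyes.calibration("wrist"))
E
```

```text
{'time_s': 0.0, 'joints': array([-1.50240049e+00,  3.13409940e-01,  1.49840280e+00, -2.57387189e-05,
        1.33099069e+00, -2.23393805e-01]), 'dq': array([ 0.00138829,  0.00050699, -0.00056741, -0.00070071,  0.00023033,
       -0.0003834 ]), 'tau': array([ 9.01441967e-05, -4.12266862e+01, -2.59742618e+01, -1.95822731e-04,
        4.14964845e-03, -2.84006013e-06]), 'eef_pos': array([ 150.99426765, -502.57639121,  241.76846945]), 'ee_rot': array([-6.04534791e-04,  9.89375588e-01,  1.45380807e-01,  3.44079861e-05]), 'force': array([-0.07515009,  0.5511215 , -0.79877517]), 'wrist_torque': array([0.06146631, 0.01324726, 0.06875528]), 'grip_force': 0.0, 'grip_width': 1.0023568808880419}
top {'fx': 397.47270947762775, 'fy': 397.47270947762775, 'cx': 282.6221852647704, 'cy': 212.05592975956628, 'cam_to_world': array([[ 1.40074126e-02, -9.89350349e-01,  1.44878151e-01,
         4.11202692e+02],
       [-9.99816872e-01, -1.57478501e-02, -1.08732306e-02,
         6.00761575e+01],
       [ 1.30389538e-02, -1.44699314e-01, -9.89389759e-01,
         9.53853742e+02],
       [ 0.00000000e+00,  0.0
[... 277 characters left out ...]
65381160e-01,  6.05767378e-01, -6.45341971e-01,
         9.66512316e+02],
       [-6.62179860e-04, -7.29347115e-01, -6.84143514e-01,
         1.00803792e+03],
       [ 0.00000000e+00,  0.00000000e+00,  0.00000000e+00,
         1.00000000e+00]])}
{'fx': 352.22672410007846, 'fy': 352.22672410007846, 'cx': 278.71631410264206, 'cy': 210.5651256671215, 'mount': array([[ 1.50055075e-04, -9.54434857e-01, -2.98419305e-01,
         7.54378446e+01],
       [ 9.99999802e-01, -3.90423104e-05,  6.27701977e-04,
        -2.42985819e-01],
       [-6.10751626e-04, -2.98419340e-01,  9.54434662e-01,
        -1.32373073e+02],
       [ 0.00000000e+00,  0.00000000e+00,  0.00000000e+00,
         1.00000000e+00]])}
```

View pics/top0.png

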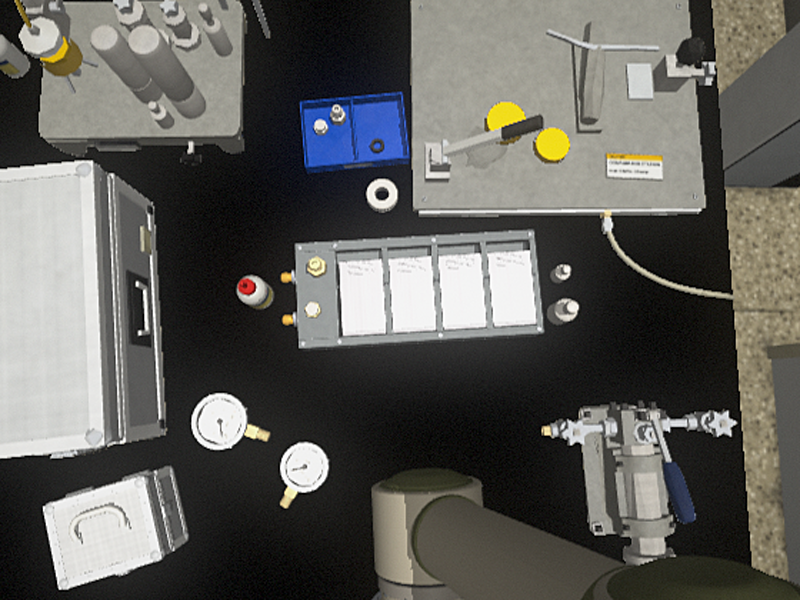

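View pics/scene0.png

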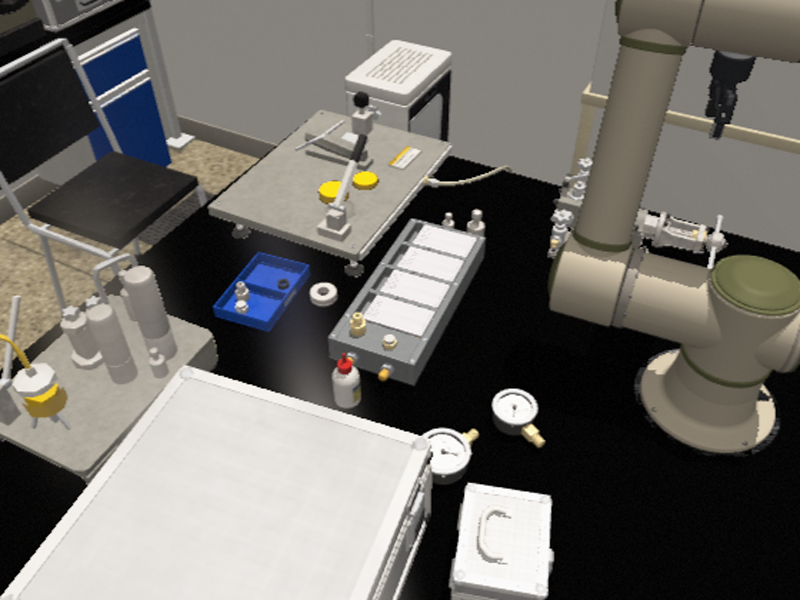

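Top view shows the box with four white hatches, with its deck corners near (295,244), (535,231), (543,333) and (299,348). I'll enlarge that area to read the corners more closely.

```bash
python3 - <<'E'
import cv2
from rig import eyes
im=eyes.capture("top")[:,:,::-1]
c=im[152:252,198:398]
cv2.imwrite("pics/top1.png",cv2.resize(c,None,fx=4,fy=4,interpolation=cv2.INTER_CUBIC))
E
```

```text
(no output)
```

View pics/top1.png

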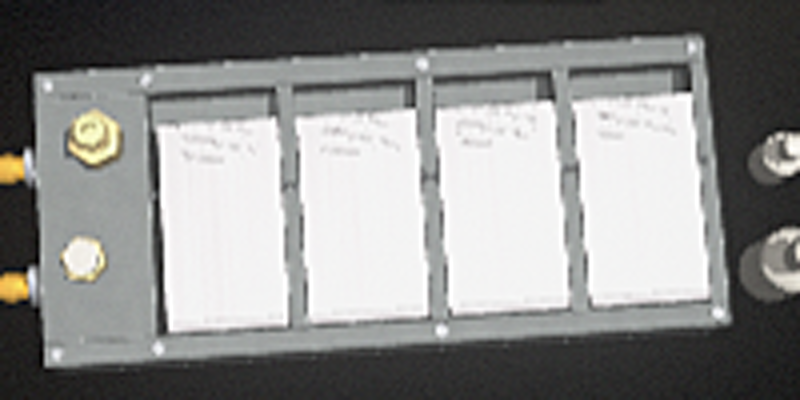

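The enlarged crop shows the deck corners at (37,73), (702,38), (730,322) and (47,366). The hatch 1 corners are (158,123), (278,118), (290,328) and (170,332), and the hatch 4 corners are (573,100), (690,94), (712,299) and (592,305).

```bash
cat > h.py <<'E'
import numpy as np
from rig import sense, eyes
from scipy.spatial.transform import Rotation as R
def ray(name,u,v,z):
    c=eyes.calibration(name);M=c["cam_to_world"]
    d=M[:3,:3]@[(u-c["cx"])/c["fx"],(v-c["cy"])/c["fy"],1];o=M[:3,3]
    return (o+d*(z-o[2])/d[2])[:2]
def st():
    s=sense();q=s["ee_rot"];return s,R.from_quat([q[1],q[2],q[3],q[0]]).as_matrix()
E
python3 - <<'E'
from h import *
px=[(37,73),(702,38),(730,322),(47,366),(158,123),(278,118),(290,328),(170,332),(573,100),(690,94),(712,299),(592,305)]
b=np.array([(85,195),(85,-195),(-85,-195),(-85,195),(50,125),(50,55),(-70,55),(-70,125),(50,-115),(50,-185),(-70,-185),(-70,-115)],float)
w=np.array([ray("top",198+(u+.5)/4-.5,152+(v+.5)/4-.5,60) for u,v in px])
bc=b-b.mean(0);wc=w-w.mean(0)
a=np.arctan2((bc[:,0]*wc[:,1]-bc[:,1]*wc[:,0]).sum(),(bc*wc).sum())
Q=np.array([[np.cos(a),-np.sin(a)],[np.sin(a),np.cos(a)]]);t=w.mean(0)-Q@b.mean(0)
print("yaw",a,"t",t);print(np.round(w-(b@Q.T+t),1))
s,M=st();print(M.round(3))
for i,y in enumerate((90,10,-70,-150)):
    print(i+1,"press",Q@[38,y]+t,"edge",Q@[-70,y]+t)
np.savez("box.npz",Q=Q,t=t)
E
```

```text
yaw 0.07678976239433799 t [568.01537308  27.76108115]
[[-0.3 -2.6]
 [-2.7  1.8]
 [ 1.5  2.1]
 [ 0.8 -2.2]
 [ 1.  -0.6]
 [-0.3  0.4]
 [-1.5  0.5]
 [ 0.6 -1.8]
 [ 0.2  0.1]
 [-0.5  2.1]
 [ 0.2  0.9]
 [ 1.1 -0.6]]
[[ 0.958  0.288 -0.   ]
 [ 0.288 -0.958  0.001]
 [ 0.    -0.001 -1.   ]]
1 press [598.99910287 120.41100553] edge [491.31736649 112.12585926]
2 press [605.13624826  40.64675636] edge [497.45451187  32.36161008]
3 press [611.27339365 -39.11749282] edge [503.59165726 -47.40263909]
4 press [ 617.41053904 -118.88174199] edge [ 509.72880265 -127.16688827]
```

```bash
python3 -m jog '[[0,0,0,0,0,0.108,0],[0,0,0,0,0,0.107,0],[0.04,-0.028,0,0,0,0,0],[0.04,-0.028,0,0,0,0,0],[0.04,-0.028,0,0,0,0,0]]' 20; python3 -m jog '[[0.04,-0.028,0,0,0,0,0],[0.04,-0.028,0,0,0,0,0],[0.04,-0.028,0,0,0,0,0],[0.04,-0.028,0,0,0,0,0],[0.04,-0.028,0,0,0,0,0]]'
cat >> h.py <<'E'
def box():
    B=np.load("box.npz");s,M=st();Q,t=B["Q"],B["t"]
    p=Q.T@(s["eef_pos"][:2]-t);T=M.T@np.vstack([np.c_[Q,[0,0]],[0,0,1]])
    print("t",round(s["time_s"],2),"box xy",p.round(1),"tip z",round(s["eef_pos"][2]-11,1),"F",s["force"].round(1),"grip",round(s["grip_width"],2))
    print("tool axes in box:",(T).round(3).tolist())
    return p,s
E
python3 -c "from h import *;box()"
```

```text
time_s: 0.65
eef_pos: [265.1, -408.6, 242.1]
ee_rot: [-0.0, 0.999, 0.038, -0.0]
force: [1.1, -1.0, 0.1]
grip_width: 0.148
grip_force: 0.0
time_s: 1.15
eef_pos: [454.2, -253.3, 242.2]
ee_rot: [-0.0, 0.999, 0.038, -0.0]
force: [0.0, -0.2, 0.3]
grip_width: 0.005
grip_force: 0.0
t 1.15 box xy [-135.1 -271.5] tip z 231.2 F [ 0.  -0.2  0.3] grip 0.0
tool axes in box: [[1.0, 0.0, -0.0], [0.0, -1.0, -0.0], [-0.0, 0.0, -1.0]]
```

```bash
python3 -m jog '[[0.0346,-0.0243,0.01,0,0,0,0],[0.0346,-0.0243,0.02,0,0,0,0],[0.0346,-0.0243,0.02,0,0,0,0],[0.0346,-0.0243,0.025,0,0,0,0],[0.0346,-0.0243,0.025,0,0,0,0]]'; python3 -m jog '[[0,0,0.03,0,0,0,0],[0,0,0.024,0,0,0,0],[0,0,0.008,0,0,0,0],[0,0,0,0,0,0,0]]';python3 -c "
from h import *;import cv2
box()
cv2.imwrite('pics/w1.png',eyes.capture('wrist')[:,:,::-1])"
```

```text
time_s: 1.65
eef_pos: [617.2, -119.1, 141.2]
ee_rot: [0.0, 0.999, 0.038, -0.0]
force: [0.5, -1.4, 0.7]
grip_width: 0.002
grip_force: 0.0
time_s: 2.05
eef_pos: [615.6, -120.5, 79.5]
ee_rot: [-0.0, 0.999, 0.038, -0.001]
force: [-0.1, -0.2, 0.4]
grip_width: -0.001
grip_force: 0.0
t 2.05 box xy [  36.1 -151.5] tip z 68.5 F [-0.1 -0.2  0.4] grip -0.0
tool axes in box: [[1.0, -0.0, -0.002], [-0.0, -1.0, -0.001], [-0.002, 0.001, -1.0]]
```

View pics/w1.png

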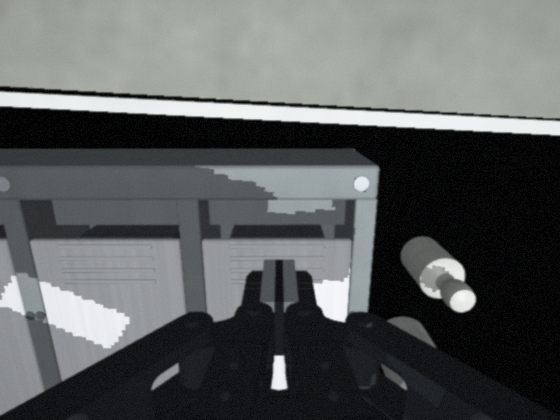

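The wrist view puts the closed fingers at (280,265), centred on hatch 4 (columns 203 to 352). They sit just short of its far edge at row 238. I'll press gently here.

```bash
python3 -m jog '[[0.003,0,0.006,0,0,0,0],[0,0,0.002,0,0,0,0]]'; python3 -m jog '[[0,0,0.0015,0,0,0,0],[0,0,0,0,0,0,0]]'
```

```text
time_s: 2.3
eef_pos: [619.6, -120.6, 72.9]
ee_rot: [0.0, 0.999, 0.038, 0.001]
force: [-0.8, 0.7, 0.0]
grip_width: 0.005
grip_force: 0.0
time_s: 2.5
eef_pos: [619.2, -120.4, 71.1]
ee_rot: [0.0, 0.999, 0.038, 0.0]
force: [0.1, -0.4, 0.6]
grip_width: 0.0
grip_force: 0.0
```

```bash
for i in 1; do python3 -m jog '[[0,0,0.0015,0,0,0,0],[0,0,0,0,0,0,0]]'; done;  python3 -m jog '[[0,0,0.001,0,0,0,0],[0,0,0,0,0,0,0]]'
```

```text
time_s: 2.7
eef_pos: [619.3, -120.4, 70.4]
ee_rot: [0.0, 0.999, 0.038, 0.0]
force: [-1.4, 1.5, 6.2]
grip_width: -0.0
grip_force: 3.2
time_s: 2.9
eef_pos: [619.3, -120.4, 70.0]
ee_rot: [0.0, 0.999, 0.038, 0.001]
force: [-4.2, 1.9, 10.9]
grip_width: -0.001
grip_force: 5.8
```

Hatch 4 took 11 N while moving only 1 mm, so it is latched. Hatch 3 is next.

```bash
python3 -m jog '[[0,0,-0.012,0,0,0,0],[0,-0.04,0,0,0,0,0],[0,-0.04,0,0,0,0,0],[0,0,0.008,0,0,0,0],[0,0,0.002,0,0,0,0]]'; python3 -m jog '[[0,0,0.001,0,0,0,0],[0,0,0,0,0,0,0]]';  python3 -m jog '[[0,0,0.001,0,0,0,0],[0,0,0,0,0,0,0]]'
```

```text
time_s: 3.4
eef_pos: [612.9, -39.8, 70.4]
ee_rot: [-0.0, 0.999, 0.039, -0.0]
force: [-1.5, 4.8, 10.8]
grip_width: -0.004
grip_force: 5.4
time_s: 3.6
eef_pos: [613.5, -41.3, 70.4]
ee_rot: [-0.0, 0.999, 0.038, 0.001]
force: [-0.6, 2.8, 6.3]
grip_width: -0.002
grip_force: 3.2
time_s: 3.8
eef_pos: [613.6, -41.4, 70.0]
ee_rot: [-0.0, 0.999, 0.038, 0.001]
force: [-2.6, 4.3, 11.9]
grip_width: -0.0
grip_force: 5.8
```

Hatch 3 behaves the same way, so it is latched too. On to hatch 2.

```bash
python3 -m jog '[[0,0,-0.012,0,0,0,0],[0,-0.04,0,0,0,0,0],[0,-0.04,0,0,0,0,0],[0,0,0.007,0,0,0,0],[0,0,0.002,0,0,0,0]]'; python3 -m jog '[[0,0,0.001,0,0,0,0],[0,0,0,0,0,0,0]]';  python3 -m jog '[[0,0,0.001,0,0,0,0],[0,0,0,0,0,0,0]]';  python3 -m jog '[[0,0,0.001,0,0,0,0],[0,0,0,0,0,0,0]]'
```

```text
time_s: 4.3
eef_pos: [606.7, 38.9, 71.1]
ee_rot: [0.0, 0.999, 0.039, -0.0]
force: [-0.8, 0.4, 2.6]
grip_width: 0.0
grip_force: 1.7
time_s: 4.5
eef_pos: [607.1, 37.9, 70.7]
ee_rot: [0.0, 0.999, 0.038, 0.0]
force: [-1.3, 0.0, 1.6]
grip_width: -0.002
grip_force: 1.1
time_s: 4.7
eef_pos: [607.2, 38.0, 70.3]
ee_rot: [0.0, 0.999, 0.038, 0.0]
force: [-3.1, -0.8, 7.6]
grip_width: 0.0
grip_force: 3.8
time_s: 4.9
eef_pos: [607.2, 38.0, 69.9]
ee_rot: [0.0, 0.999, 0.038, 0.001]
force: [-5.0, 0.3, 12.2]
grip_width: 0.001
grip_force: 6.3
```

```bash
python3 -m jog '[[0,0,-0.012,0,0,0,0],[0,-0.04,0,0,0,0,0],[0,-0.04,0,0,0,0,0],[0,0,0.007,0,0,0,0],[0,0,0.002,0,0,0,0]]'; python3 -m jog '[[0,0,0.001,0,0,0,0],[0,0,0,0,0,0,0]]';  python3 -m jog '[[0,0,0.001,0,0,0,0],[0,0,0,0,0,0,0]]';  python3 -m jog '[[0,0,0.001,0,0,0,0],[0,0,0,0,0,0,0]]'
```

```text
time_s: 5.4
eef_pos: [600.5, 118.9, 70.9]
ee_rot: [0.0, 0.999, 0.039, -0.0]
force: [-0.7, 1.3, 3.4]
grip_width: 0.002
grip_force: 1.8
time_s: 5.6
eef_pos: [601.0, 117.8, 70.5]
ee_rot: [0.0, 0.999, 0.038, 0.0]
force: [-1.1, -0.0, 0.4]
grip_width: 0.004
grip_force: 0.3
time_s: 5.8
eef_pos: [601.0, 118.1, 69.6]
ee_rot: [0.0, 0.999, 0.038, 0.0]
force: [0.5, -0.9, 2.5]
grip_width: 0.0
grip_force: 1.4
time_s: 6.0
eef_pos: [601.0, 118.7, 68.5]
ee_rot: [0.0, 0.999, 0.038, 0.0]
force: [1.5, -2.0, 3.7]
grip_width: 0.001
grip_force: 1.7
```

Hatch 1 gives under about 3 N, so it's the unlatched one. I'll follow it down.

```bash
python3 -m jog '[[0,0,0.002,0,0,0,0],[0,0,0.002,0,0,0,0],[0,0,0.002,0,0,0,0]]'; python3 -m jog '[[0,0,0.002,0,0,0,0],[0,0,0.002,0,0,0,0],[0,0,0.002,0,0,0,0],[0,0,0,0,0,0,0]]'
```

```text
time_s: 6.3
eef_pos: [600.5, 119.1, 62.1]
ee_rot: [-0.0, 0.999, 0.038, -0.0]
force: [-0.5, -0.8, 4.3]
grip_width: -0.002
grip_force: 1.8
time_s: 6.7
eef_pos: [600.5, 119.2, 55.9]
ee_rot: [-0.0, 0.999, 0.038, -0.0]
force: [0.8, 0.6, 1.5]
grip_width: -0.001
grip_force: 0.5
```

```bash
python3 -m jog '[[0,0,0.003,0,0,0,0],[0,0,0,0,0,0,0],[0,0,-0.03,0,0,0,0],[0,0,-0.03,0,0,0,0],[0,0,-0.035,0,0,0,0]]'; python3 -m jog '[[-0.048,0,0,0,0,0,0],[-0.048,0,0,0,0,0,0],[-0.05,0,0,0,0,0,0],[-0.01,0,0,0,0,0,0],[0,0,0,0,0,0,0]]';python3 -c "
from h import *;import cv2
p,s=box()
cv2.imwrite('pics/w2.png',eyes.capture('wrist')[:,:,::-1])"
```

```text
time_s: 7.2
eef_pos: [599.8, 119.0, 148.2]
ee_rot: [-0.0, 0.999, 0.038, -0.002]
force: [1.5, 0.8, 0.1]
grip_width: 0.001
grip_force: 0.0
time_s: 7.7
eef_pos: [444.2, 107.1, 148.5]
ee_rot: [0.0, 0.999, 0.038, -0.0]
force: [1.2, 0.2, -0.3]
grip_width: -0.002
grip_force: 0.0
t 7.7 box xy [-117.4   88.6] tip z 137.5 F [ 1.2  0.2 -0.3] grip -0.0
tool axes in box: [[1.0, 0.0, -0.0], [0.0, -1.0, -0.0], [-0.0, 0.0, -1.0]]
```

View pics/w2.png

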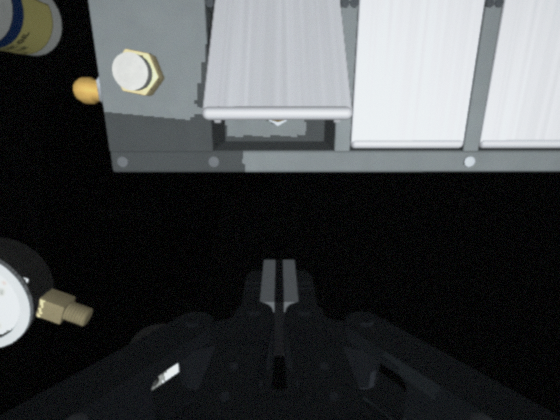

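The wrist view shows hatch 1 raised, with its bead running from (205,112) to (350,112). The gauge is at lower left, clear of the arm. I'll work out the angle.

```bash
python3 - <<'E'
from h import *
from scipy.optimize import minimize_scalar
s,M=st();B=np.load("box.npz");c=eyes.calibration("wrist");m=c["mount"]
def pix(th):
    p=np.r_[B["Q"]@[10-80*np.cos(th)-2*np.sin(th),90]+B["t"],58-2*np.cos(th)*-1+80*np.sin(th)]
    k=m[:3,:3].T@(M.T@(p-s["eef_pos"])-m[:3,3]);return k[0]/k[2]*c["fx"]+c["cx"],k[1]/k[2]*c["fy"]+c["cy"],p
for th in(.3,.4,.5,.6,.7,.8):print(th,pix(th))
E
```

```text
0.3 (np.float64(275.66958346712215), np.float64(150.4615146994434), array([494.29061921, 112.35462446,  83.55228951]))
0.4 (np.float64(275.5515961337045), np.float64(147.53204759202958), array([496.83733549, 112.55057149,  90.99558937]))
0.5 (np.float64(275.42452071240086), np.float64(142.80748962630133), array([500.12587607, 112.80359527,  98.10920821]))
0.6 (np.float64(275.2887835146279), np.float64(136.10822142104354), array([504.12338295, 113.11116766, 104.8220691 ]))
0.7 (np.float64(275.14515902174344), np.float64(127.26050134092372), array([508.78991435, 113.4702155 , 111.06709935]))
0.8 (np.float64(274.99485760180573), np.float64(116.10877509122392), array([514.07884384, 113.87715131, 116.78190069]))
```

```bash
python3 -m jog '[[0,0,0.033,0,0,0,0],[0.03,0,0,0,0,0,0],[0.015,0,0,0,0,0,0],[0,0,0,0,0,0,0]]'; python3 -m jog '[[0.01,0,0,0,0,0,0],[0.01,0,-0.003,0,0,0,0],[0.01,0,-0.003,0,0,0,0]]';python3 -m jog '[[0.01,0,-0.003,0,0,0,0],[0.01,0,-0.003,0,0,0,0],[0.01,0,-0.003,0,0,0,0],[0,0,0,0,0,0,0]]';python3 -c "
from h import *
box()"
```

```text
time_s: 8.15
eef_pos: [492.6, 110.3, 114.8]
ee_rot: [0.0, 0.999, 0.038, 0.001]
force: [-0.0, 0.4, -0.4]
grip_width: 0.003
grip_force: 0.0
time_s: 8.45
eef_pos: [520.2, 112.9, 121.3]
ee_rot: [0.0, 0.999, 0.038, -0.001]
force: [-1.7, -0.0, 0.3]
grip_width: 0.001
grip_force: 0.9
time_s: 8.85
eef_pos: [550.8, 115.1, 130.5]
ee_rot: [0.0, 0.999, 0.038, 0.001]
force: [0.1, -0.4, 0.6]
grip_width: -0.005
grip_force: 0.0
t 8.85 box xy [-10.4  88.4] tip z 119.5 F [ 0.1 -0.4  0.6] grip -0.0
tool axes in box: [[1.0, -0.0, 0.001], [-0.0, -1.0, 0.0], [0.001, -0.0, -1.0]]
```

```bash
python3 -m jog '[[0.005,0,-0.001,0,0,0,0],[0.004,0,0,0,0,0,0],[0,0,0,0,0,0,0]]';python3 -c "
from h import *;import cv2
p,s=box()
im=eyes.capture('scene')[:,:,::-1];cv2.imwrite('pics/s2.png',cv2.resize(im[130:290,200:400],None,fx=3.5,fy=3.5,interpolation=2))"
```

```text
time_s: 9.15
eef_pos: [559.1, 115.8, 131.3]
ee_rot: [-0.0, 0.999, 0.038, 0.0]
force: [-0.2, -0.3, -0.7]
grip_width: -0.004
grip_force: 0.0
t 9.15 box xy [-2.2 88.5] tip z 120.3 F [-0.2 -0.3 -0.7] grip -0.0
tool axes in box: [[1.0, -0.0, 0.0], [-0.0, -1.0, -0.0], [0.0, 0.0, -1.0]]
```

View pics/s2.png

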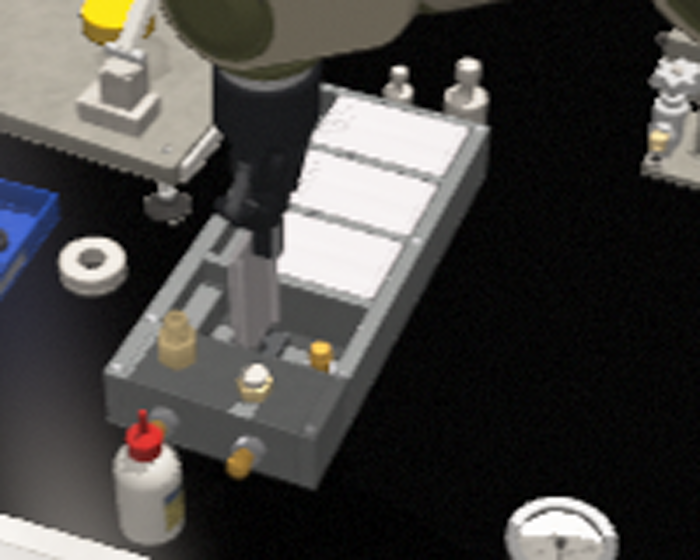

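The scene crop shows hatch 1 standing about upright, with the outlet exposed and the other hatches shut. I'll back off and check the angle.

```bash
python3 -m jog '[[-0.03,0,0,0,0,0,0],[-0.04,0,-0.01,0,0,0,0],[-0.04,0,-0.02,0,0,0,0],[0,0,0,0,0,0,0],[0,0,0,0,0,0,0]]';python3 -c "
from h import *;import cv2
p,s=box()
im=eyes.capture('wrist')[:,:,::-1];cv2.imwrite('pics/w3.png',im[0:300,100:500])
s,M=st();B=np.load('box.npz');c=eyes.calibration('wrist');m=c['mount']
def pr(x,y,z):
    p=np.r_[B['Q']@[x,y]+B['t'],z];k=m[:3,:3].T@(M.T@(p-s['eef_pos'])-m[:3,3]);return [round(float(v)) for v in (k[0]/k[2]*c['fx']+c['cx']-100,k[1]/k[2]*c['fy']+c['cy'])]
for th in(1.4,1.5,1.55,1.6,1.65,1.75):
    C,S=np.cos(th),np.sin(th)
    print(th,'bead top/near side L,R',[pr(10-80*C-2.5*S,y,58+80*S-2.5*C) for y in(125,55)],'pivot line',[pr(10,y,58) for y in (125,55)])
"
```

```text
time_s: 9.7
eef_pos: [449.2, 107.3, 162.0]
ee_rot: [0.0, 0.999, 0.038, 0.001]
force: [0.3, -0.3, 0.2]
grip_width: 0.003
grip_force: 0.0
t 9.7 box xy [-112.4   88.4] tip z 151.0 F [ 0.3 -0.3  0.2] grip 0.0
tool axes in box: [[1.0, -0.0, 0.002], [-0.0, -1.0, 0.0], [0.002, -0.0, -1.0]]
1.4 bead top/near side L,R [[87, 21], [262, 21]] pivot line [[118, 19], [234, 19]]
1.5 bead top/near side L,R [[85, -2], [264, -2]] pivot line [[118, 19], [234, 19]]
1.55 bead top/near side L,R [[84, -14], [265, -14]] pivot line [[118, 19], [234, 19]]
1.6 bead top/near side L,R [[83, -26], [266, -26]] pivot line [[118, 19], [234, 19]]
1.65 bead top/near side L,R [[82, -38], [266, -38]] pivot line [[118, 19], [234, 19]]
1.75 bead top/near side L,R [[81, -62], [268, -62]] pivot line [[118, 19], [234, 19]]
```

View pics/w3.png

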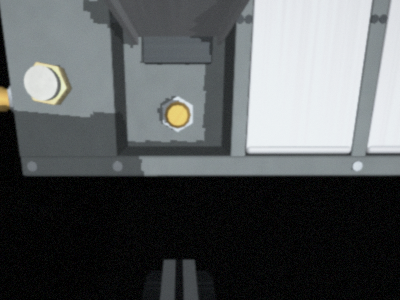

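The bead is out of the top of the frame, so the angle is over 1.5. I'll move higher and forward to see it.

```bash
python3 -m jog '[[0,0,-0.045,0,0,0,0],[0.03,0,-0.03,0,0,0,0],[0.03,0,0,0,0,0,0],[0,0,0,0,0,0,0],[0,0,0,0,0,0,0]]';python3 -c "
from h import *;import cv2
p,s=box()
im=eyes.capture('wrist')[:,:,::-1];cv2.imwrite('pics/w4.png',cv2.resize(im[0:300,100:500],None,fx=2,fy=2))
s,M=st();B=np.load('box.npz');c=eyes.calibration('wrist');m=c['mount']
def pr(x,y,z):
    p=np.r_[B['Q']@[x,y]+B['t'],z];k=m[:3,:3].T@(M.T@(p-s['eef_pos'])-m[:3,3]);return [round(2*float(v)) for v in (k[0]/k[2]*c['fx']+c['cx']-100,k[1]/k[2]*c['fy']+c['cy'])]
print('deck near edge',pr(-85,90,60),'h2 edge',pr(-70,10,60),'h2 far',pr(50,10,60))
for th in(1.4,1.5,1.55,1.6,1.65,1.75):
    C,S=np.cos(th),np.sin(th)
    print(th,'bead mid/ near side L,R',[pr(10-80*C-d*S,y,58+80*S-d*C) for d in (0,3) for y in(125,55)])
"
```

```text
time_s: 10.25
eef_pos: [509.2, 111.9, 235.0]
ee_rot: [-0.0, 0.999, 0.038, -0.001]
force: [-0.7, -0.3, -0.4]
grip_width: -0.001
grip_force: 0.0
t 10.25 box xy [-52.2  88.4] tip z 224.0 F [-0.7 -0.3 -0.4] grip -0.0
tool axes in box: [[1.0, -0.0, -0.002], [-0.0, -1.0, -0.0], [-0.002, 0.0, -1.0]]
deck near edge [354, 444] h2 edge [529, 413] h2 far [551, 129]
1.4 bead mid/ near side L,R [[244, 285], [461, 285], [245, 294], [460, 294]]
1.5 bead mid/ near side L,R [[243, 260], [462, 261], [243, 270], [462, 270]]
1.55 bead mid/ near side L,R [[242, 248], [463, 248], [242, 257], [462, 257]]
1.6 bead mid/ near side L,R [[241, 235], [463, 235], [242, 244], [463, 244]]
1.65 bead mid/ near side L,R [[241, 221], [464, 221], [241, 231], [464, 231]]
1.75 bead mid/ near side L,R [[240, 195], [465, 195], [240, 205], [464, 205]]
```

View pics/w4.png

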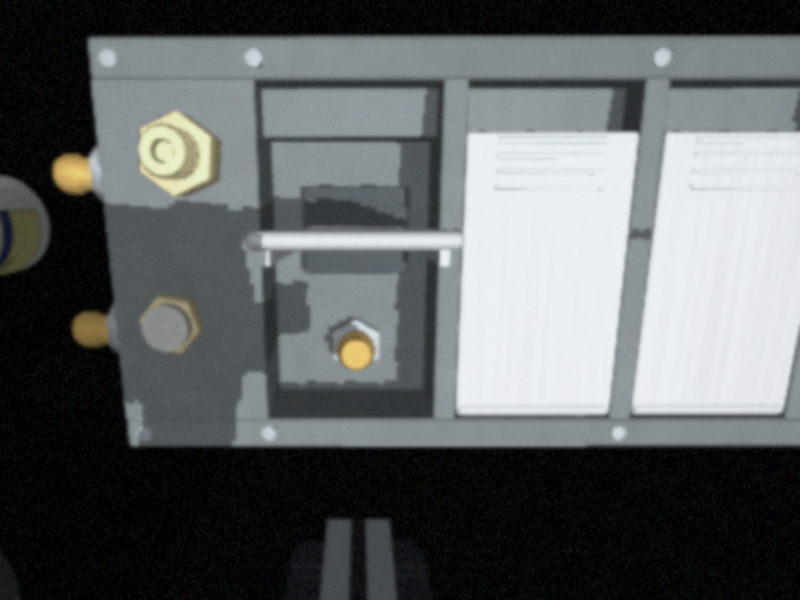

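The bead centre is at row 240, which gives about 1.58 rad, so hatch 1 is upright. Hatch 2's near edge is at row 413, where a shut hatch should be, the fittings are in place, and the gripper is clear of everything.

```bash
python3 -c "
from rig import finish_job
print(finish_job())"
```

```text
the job is handed in; nothing more can be done
None
```

Hatch 1, the leftmost, was the unlatched one: it now stands upright at about 1.58 rad, hatches 4, 3 and 2 held firm when pressed (about 12 N) and stay shut, and the job was handed in at about 10 s with the gripper clear and no loose item touched.

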